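# Prop open the hood of the engraver's control case

### The job

The hood of the green control case is raised and stands on its stiff hinges for the moment. Swing the steel prop rod that is pivoted on the case's front ledge up until its ball end sits in the socket bracket on the hood, so that the hood is safely held open, and let go of it; do not force the hood up or down while doing so.

Things in the scene. Friction and masses are not known exactly. Their poses are not given: they have to be found in the camera images.
- rod_pivot (a point): Prop rod's pivot: 20 mm steel hub at one end of the ledge along the front (robot side) of the green case (300 x 300, 75 mm high; ledge 85 deep, top 50 mm above table). Point on the axis, 85 mm above table. x axis = pivot axis: level, pointing away from the robot; y points along the lying rod. Rod swings up about +x. Stiff (0.25 N m): rod stays where left; it can also turn between gripping fingers.
- rod_tip (a point): Centre of the 18 mm ball end of the prop rod, a straight plain steel bar 10 mm thick, ball 235 mm from the pivot. It starts lying along the ledge towards the hood's hinge side (about the robot's left), level or raised up to 17 degrees, 35 mm or more above the ledge. The only rod fixed to the case; the loose guide rod with two end blocks on the table is not it.
- socket (a point): Where the ball centre belongs, in the dark steel catch on the raised hood's front edge, in the rod's plane, 265 mm above table, 50 degrees above level from the pivot. Cheeks 28 mm apart, open below; a back plate stops it. The 34 x 52 mm catch hangs over the middle of the lying rod; the hood is 60 mm behind the rod's plane. The third of the rod next to the pivot is free from above.
- hood (a joint): Angle of the hood (clear plastic panel in a grey steel frame, 210 x 280 mm) about its hinge, on the case's side far from the rod's pivot: 0 shut, growing as it opens, 0.965 to 1.025 rad at the start. Stiff hinge: it stays where it is put; about 9 N down or 14 N up at the socket moves it.

How it is judged:
By the outcome, as a careful person would: the job done as asked, in the order asked, and still so for the second after the job is handed in, with the robot touching nothing.
It also fails if it takes over 37 s, if anything falls off the work surface, if the arm or the gripper's body presses on something with over 40 N, if the wrist force passes 120 N, or if a joint passes its speed limit or range.

### The arm

A 6-joint arm with a two-finger parallel gripper is mounted at the origin on the work surface. World frame = base frame: x ahead of the robot, y to its left, z up, the work surface at z = 0. Lengths are in mm, angles in rad, forces in N, time in s.
With the tool pointing down it reaches from about 350 to 775 mm from the base axis. Payload 7.3 kg.
Tool frame: the origin (TCP) lies between the finger pads; the fingertips stand 14 mm ahead of it and the grasp point (between the pads) lies 5 mm behind it; z points along the fingers, y is the line along which they close (so a half turn about z gives the same grasp; the last joint's range is limited). The gripper opens to 92 mm and grips with 3 to 60 N. Pads are 19 mm wide; open, the fingers measure 130 mm over their backs; the gripper's body (75 mm by 190 mm) begins 47 mm behind the grasp point.
Start: joints at [-1.282, 0.342, 1.524, -0, 1.275, -0.146], TCP at [221.169, -476.16, 240.741] pointing down, gripper open.
Joint ranges: [-2.53, 2.53], [-0.77, 2.02], [0.04, 2.7], [-1, 4.14], [0.28, 2.66], [-3.11, 3.11]. Speed limits (rad/s): [2.57, 2.57, 3.14, 3.14, 3.14, 3.14].

### API

Orientations are given as [roll, pitch, yaw] about the fixed x, y, z axes, in that order (R = Rz(yaw) Ry(pitch) Rx(roll)).
In Python, from plant import get_obs, cams, close_job gives the robot as it stands. The module is installed in compiled form; this text tells all that it offers.
- The arm moves only by the shell command python3 -m creep 'ROWS'. ROWS is JSON, a list of rows, each an object of numbers: "hand": the opening, from 0 (shut) to 1 (fully open); "tx", "ty", "tz": the shift along the tool's x, y, z in m; "spin": the turn about the tool's z in degrees. In form: [{"hand": .., "tx": .., "ty": .., "tz": .., "spin": ..}, ...]. A call has 1 to 5 rows; each row shifts and turns the commanded pose from where the row before left it, along the tool's axes as they then stand; what a row does not reach is not made up. A row lasts 1/8 s, in which the tool goes at most 62.5 mm and 10.7 degrees, less where a joint would pass 70% of its speed; a pose out of reach is approached as far as the arm can. A call is refused whole if a number of a shift passes 0.0625 or a number of a turn 10.7, either way. A call with a gripper value outside its range is refused whole. The fingers move at their own pace and stop on an object; the grip force is fixed at half the most. Time passes only in rows, so rows that do not move let the fingers close. It gives the time, the measured TCP pose, the force, the opening and the grip force at its end, in the units of the state.
- get_obs(): the state, without advancing time (a new reading comes with each control period).
- cams.capture(name): name is "scene" or "top" or "wrist"; returns a dict with "color" (400x640x3 uint8, red, green, blue), "K" (3x3 intrinsics, pixels), "R" (3x3) and "t" (3): a world point X has camera coordinates R X + t. Camera axes: x right, y down, z forward; pixel columns grow to the right and rows downward; lengths in mm; the calibration is good to about 2 mm. A picture is of the moment at which its call begins. There is no depth.
- close_job(): hands the job in; it is judged then, once.
The state is a dict: "time": time; "joint_positions": joint angles; "dq": joint speeds; "tau": joint torques, N m; "tool_pos": TCP position; "tcp_rot": TCP orientation; "contact_force": force on the tool from outside, world axes, zero at the start; "moment": the same for the moment, N m; "grip_width": finger opening in mm; "finger_force": force on a finger pad.
Only numpy, scipy, OpenCV 4.12 (cv2) and the standard library are available. Lean on these libraries where they do the work, as an engineer would, in place of code of your own. Each camera call takes 0.05 s, during which the arm holds its last target. There are 200 camera calls.

## Working session

There is one attempt and no reset: what is moved stays moved. The work goes in short steps, Python scripts to look and compute and a shell command to move; the robot and the scene stay as the last step left them, time stands still between calls to the robot, and variables do not carry over. Pictures are saved under pics/ and viewed, at most 10 in all, crops included, and the job is handed in when it is done.

```bash
mkdir -p pics; python3 - <<'E'
from plant import get_obs,cams
import cv2,pickle
o=get_obs();print(o)
d={}
for n in("scene","top"):
    c=cams.capture(n);d[n]=c;cv2.imwrite(f"pics/{n}0.png",c["color"][:,:,::-1]);print(n,c["K"].tolist(),c["R"].round(3).tolist(),c["t"].round(1))
pickle.dump(d,open("c0.pkl","wb"))
E
```

```text
{'time': 0.0, 'joint_positions': array([-1.28201172e+00,  3.42712082e-01,  1.52503838e+00, -6.90167124e-06,
        1.27539063e+00, -1.45985593e-01]), 'dq': array([ 7.49830829e-04, -1.45301274e-03,  3.45525355e-04, -1.50551065e-04,
        6.80153685e-04,  7.78798239e-05]), 'tau': array([ 7.91215480e-04, -4.31245673e+01, -2.44217294e+01,  7.18318066e-02,
        5.59844601e-02, -1.25482152e-04]), 'tool_pos': array([ 221.04285979, -475.76421454,  240.04301426]), 'tcp_rot': array([-3.14005972e+00, -2.18718304e-04,  4.34772047e-01]), 'contact_force': array([-0.15041001,  0.30737618, -0.02891054]), 'moment': array([-0.04125897,  0.03054601, -0.02731573]), 'finger_force': 0.0, 'grip_width': 91.90714231644411}
scene [[426.0814533266821, 0.0, 320.3678452522145], [0.0, 426.0814533266821, 197.23561514980906], [0.0, 0.0, 1.0]] [[0.487, 0.873, 0.012], [0.668, -0.365, -0.648], [-0.562, 0.324, -0.761]] [-316.3 -313.3 1226.1]
top [[383.7571476786102, 0.0, 318.1475404549127], [0.0, 383.7571476786102, 200.5491805739312], [0.0, 0.0, 1.0]] [[-0.075, -0.997, -0.004], [-0.974, 0.074, -0.215], [0.215, -0.013, -0.977]] [ 76.2 610.5 624.2]
```

View pics/scene0.png

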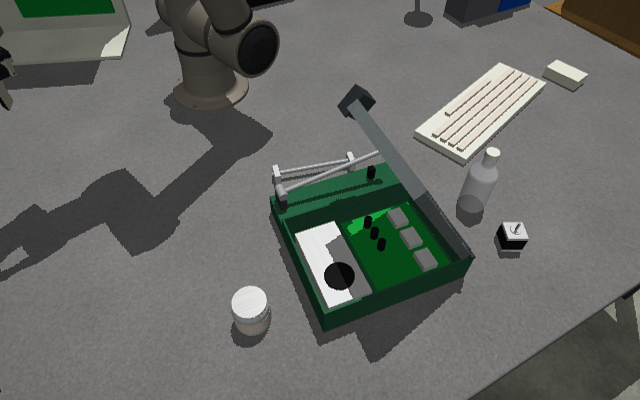

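View pics/top0.png

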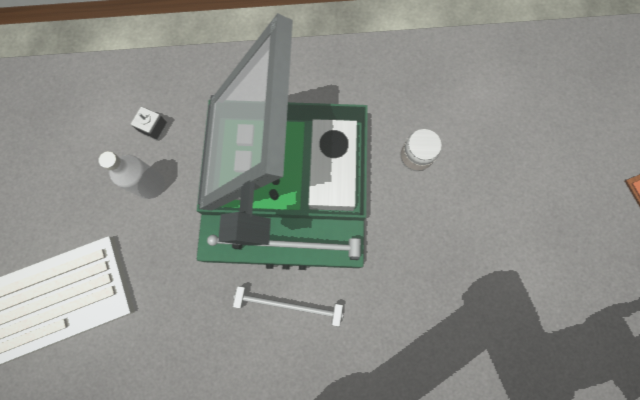

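The scene picture shows the case in the middle, with the rod hub near (281,195). The top picture shows the hub near (355,247), the ball near (212,240) and the catch near (245,227). I'll enlarge both.

```bash
python3 - <<'E'
import cv2,numpy as np
a=cv2.imread("pics/top0.png")[195:275,190:380];b=cv2.imread("pics/scene0.png")[75:215,255:445]
f=lambda i,k:cv2.resize(i,None,fx=k,fy=k,interpolation=cv2.INTER_CUBIC)
cv2.imwrite("pics/z.png",np.vstack([f(a,3),f(b,2.4)[:, :].copy() if 0 else cv2.resize(b,(570,360)[:2] and (456,336)) if 0 else cv2.copyMakeBorder(f(b,2.4),0,0,0,570-456,cv2.BORDER_CONSTANT)]))
E
```

```text
(no output)
```

View pics/z.png

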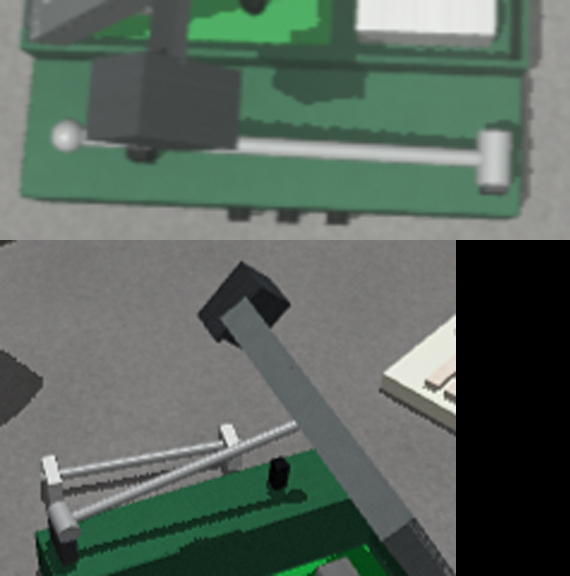

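```bash
cat > h.py <<'E'
import numpy as np,pickle
def ray(c,u,v):
    d=c["R"].T@np.linalg.inv(c["K"])@[u,v,1.];return -c["R"].T@c["t"],d/np.linalg.norm(d)
def atz(c,u,v,z):
    o,d=ray(c,u,v);return o+d*(z-o[2])/d[2]
def proj(c,X):
    p=c["K"]@(c["R"]@np.array(X)+c["t"]);return p[:2]/p[2]
E
python3 - <<'E'
from h import *
d=pickle.load(open("c0.pkl","rb"));T,S=d["top"],d["scene"]
print("hub top/scene",atz(T,354.7,248.3,92),atz(S,280.8,192.5,88))
P=atz(T,354.5,248,92);P[2]=85
# case ledge front edge corners z=50 (top view)
A=atz(T,197.5,261,50);B=atz(T,363,266.5,50);print("front edge",A,B,np.linalg.norm(A-B),np.degrees(np.arctan2(*(A-B)[[1,0]])))
o,dd=ray(T,212,240)
for z in (85,100,115,130,145,155):
    X=atz(T,212,240,z);v=X-P
    print(z,X.round(1),np.linalg.norm(v).round(1),np.degrees(np.arctan2(v[1],v[0])).round(2), proj(S,P+v*.9/1).round(1),proj(S,P+v*.5).round(1))
E
```

```text
hub top/scene [522.08420024 -25.18262145  92.        ] [526.74571251 -23.82824466  88.        ]
front edge [524.44008387 252.51291834  50.        ] [492.51022845 -40.90993845  50.        ] 295.1550246119015 83.78959180347033
85 [555.3 216.6  85. ] 243.7 82.29 [377.1 164.8] [335.2 176.6]
100 [553.3 212.5 100. ] 239.8 82.64 [375.9 160.4] [334.2 174.2]
115 [551.2 208.4 115. ] 237.0 83.01 [374.7 155.8] [333.3 171.7]
130 [549.2 204.4 130. ] 235.1 83.39 [373.4 151.2] [332.3 169.2]
145 [547.1 200.3 145. ] 234.3 83.78 [372.1 146.4] [331.3 166.6]
155 [545.8 197.6 155. ] 234.4 84.05 [371.3 143.1] [330.6 164.9]
```

```bash
python3 -m creep '[{"spin":-9.7},{"spin":-9.7},{"spin":-9.7},{"spin":-9.7},{"spin":-9.7}]'; python3 -m creep '[{"spin":-9.7,"hand":0.5},{"tx":0.05,"ty":0.022,"hand":0.5},{"tx":0.05,"ty":0.022,"hand":0.5},{"tx":0.05,"ty":0.022,"hand":0.5},{"tx":0.05,"ty":0.022,"hand":0.5}]'
```

```text
invalid input at $[0]: expected keys hand, tx, ty, tz, spin
invalid input at $[0]: expected keys hand, tx, ty, tz, spin
```

```bash
python3 -m creep '[{"hand":0.5,"tx":0,"ty":0,"tz":0,"spin":-9.7},{"hand":0.5,"tx":0,"ty":0,"tz":0,"spin":-9.7},{"hand":0.5,"tx":0,"ty":0,"tz":0,"spin":-9.7},{"hand":0.5,"tx":0,"ty":0,"tz":0,"spin":-9.7},{"hand":0.5,"tx":0,"ty":0,"tz":0,"spin":-9.7}]'; python3 -m creep '[{"hand":0.5,"tx":0,"ty":0,"tz":0,"spin":-9.7},{"hand":0.5,"tx":0.05,"ty":0.022,"tz":0,"spin":0},{"hand":0.5,"tx":0.05,"ty":0.022,"tz":0,"spin":0},{"hand":0.5,"tx":0.05,"ty":0.022,"tz":0,"spin":0},{"hand":0.5,"tx":0.05,"ty":0.022,"tz":0,"spin":0}]'
```

```text
time: 0.72
tool_pos: [221.1, -475.9, 240.3]
tcp_rot: [-3.141, -0.001, 1.287]
contact_force: [0.6, -0.1, -0.4]
grip_width: 48.2
finger_force: 0.0
time: 1.35
tool_pos: [333.0, -286.5, 240.5]
tcp_rot: [-3.141, -0.0, 1.45]
contact_force: [1.1, -0.1, -0.3]
grip_width: 45.7
finger_force: 0.0
```

```bash
python3 -m creep '[{"hand":0.5,"tx":0.05,"ty":0.022,"tz":0,"spin":0},{"hand":0.5,"tx":0.05,"ty":0.022,"tz":0,"spin":0},{"hand":0.5,"tx":0.05,"ty":0.022,"tz":0,"spin":0},{"hand":0.5,"tx":0.05,"ty":0.022,"tz":0,"spin":0},{"hand":0.5,"tx":0.05,"ty":0.022,"tz":0,"spin":0}]';python3 -m creep '[{"hand":0.5,"tx":0.04,"ty":0.02,"tz":0,"spin":0},{"hand":0.5,"tx":0,"ty":0,"tz":0,"spin":0},{"hand":0.5,"tx":0,"ty":0,"tz":0,"spin":0}]'; python3 - <<'E'
from plant import cams
import cv2,pickle
c=cams.capture("wrist");pickle.dump(c,open("w1.pkl","wb"));cv2.imwrite("pics/w1.png",c["color"][:,:,::-1])
E
```

```text
time: 1.98
tool_pos: [472.3, -51.4, 240.5]
tcp_rot: [-3.141, 0.0, 1.451]
contact_force: [0.7, -1.1, -0.2]
grip_width: 45.8
finger_force: 0.0
time: 2.35
tool_pos: [495.8, -16.0, 240.3]
tcp_rot: [-3.14, 0.0, 1.451]
contact_force: [0.2, -0.3, -0.6]
grip_width: 45.9
finger_force: 0.0
```

View pics/w1.png

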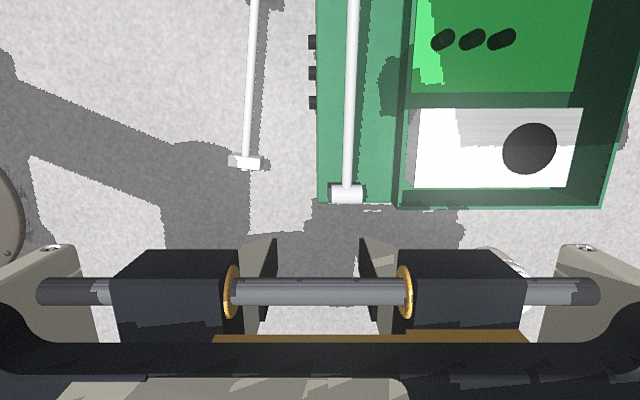

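The wrist view shows the hub at about (345,193). The rod runs from (347.5,184) up to (353.5,0). The gripper body is wide only along the closing axis.

```bash
python3 - <<'E'
from h import *
W=pickle.load(open("w1.pkl","rb"));d=pickle.load(open("c0.pkl","rb"));T,S=d["top"],d["scene"]
print(atz(W,345,193,92))
P0=atz(W,347.8,184,86); P1=atz(W,353.5,0,85+.14*160)
print(P0,P1,np.degrees(np.arctan2(*(P1-P0)[[1,0]])), np.linalg.norm(P1-P0))
# line of rod given by wrist vertical plane vs top: project
from scipy.optimize import least_squares
# params px,py, yaw, el ; hub obs & ball obs & rod points
def pt(p,r): return np.array([p[0]+r*np.cos(p[3])*np.cos(p[2]),p[1]+r*np.cos(p[3])*np.sin(p[2]),85+r*np.sin(p[3])])
def perp(c,p,uv):
    a=proj(c,pt(p,20));b=proj(c,pt(p,200));n=np.array([-(b-a)[1],(b-a)[0]])/np.linalg.norm(b-a);return n@(np.array(uv)-a)
def f(p):
    e=[*(proj(T,pt(p,235))-[212,240]),perp(T,p,(348,247.3)),perp(T,p,(271,243.3)),perp(S,p,(377.9,153.3)),perp(S,p,(288,188.5)),perp(W,p,(347.8,184)),perp(W,p,(353.5,0)),
     proj(W,pt(p,0)+[0,0,7])[1]-193]
    return np.array(e)
r=least_squares(f,[522,-25,1.454,.14]);print(r.x,np.degrees(r.x[2:]),r.fun.round(1))
p=r.x;print("socket",pt([p[0],p[1],p[2],np.radians(50)],235),"tip",pt(p,235),"grip65",pt(p,65))
E
```

```text
[522.11708469 -19.09233359  92.        ]
[526.1227876  -11.84095309  86.        ] [542.8487061  140.75760127 107.4       ] 83.74493241440345 154.99688752320378
[ 5.24602015e+02 -2.06007825e+01  1.45794952e+00  1.38285024e-01] [83.53435448  7.92314825] [-1.8  0.2 -0.1 -0.  -0.4 -1.2  0.5 -0.1  1.2]
socket [541.61194288 129.49352798 265.02044413] tip [550.81214793 210.67543672 117.39350773] grip65 [531.85162605  43.36923558  93.95990639]
```

```bash
python3 -m creep '[{"hand":0.45,"tx":0.032,"ty":0.0145,"tz":0,"spin":-0.4},{"hand":0.45,"tx":0.0315,"ty":0.014,"tz":0,"spin":0},{"hand":0.45,"tx":0,"ty":0,"tz":0.045,"spin":0},{"hand":0.45,"tx":0,"ty":0,"tz":0.045,"spin":0},{"hand":0.45,"tx":0,"ty":0,"tz":0,"spin":0}]'; python3 - <<'E'
from plant import cams
import cv2,pickle
c=cams.capture("wrist");pickle.dump(c,open("w2.pkl","wb"));cv2.imwrite("pics/w2.png",c["color"][:,:,::-1])
E
```

```text
time: 3.02
tool_pos: [529.7, 42.8, 148.2]
tcp_rot: [-3.134, 0.001, 1.456]
contact_force: [0.5, -0.6, 1.0]
grip_width: 41.3
finger_force: 0.0
```

View pics/w2.png

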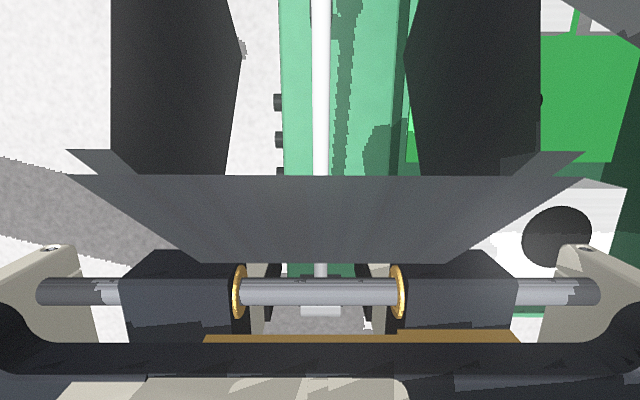

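The rod at column 320 is centred between the fingers, and the catch fills the near foreground without touching. Next I go down and grip.

```bash
python3 -c "
import pickle;c=pickle.load(open('w2.pkl','rb'));print(-c['R'].T@c['t'])"
python3 -m creep '[{"hand":0.45,"tx":0,"ty":0,"tz":0.025,"spin":0},{"hand":0.45,"tx":0,"ty":0,"tz":0.025,"spin":0},{"hand":0.45,"tx":0,"ty":0,"tz":0,"spin":0},{"hand":0,"tx":0,"ty":0,"tz":0,"spin":0},{"hand":0,"tx":0,"ty":0,"tz":0,"spin":0}]'; python3 -m creep '[{"hand":0,"tx":0,"ty":0,"tz":0,"spin":0},{"hand":0,"tx":0,"ty":0,"tz":0,"spin":0},{"hand":0,"tx":0,"ty":0,"tz":0,"spin":0}]'
```

```text
[539.32597189 120.14614214 292.47891781]
time: 3.7
tool_pos: [533.0, 43.7, 102.4]
tcp_rot: [3.139, -0.0, 1.457]
contact_force: [1.3, 0.1, -0.4]
grip_width: 26.0
finger_force: 0.0
time: 4.08
tool_pos: [531.3, 44.1, 100.7]
tcp_rot: [-3.14, 0.0, 1.458]
contact_force: [-4.6, 0.1, 2.7]
grip_width: 9.2
finger_force: 30.0
```

```bash
python3 -m creep '[{"hand":0,"tx":-0.0013,"ty":-0.001,"tz":-0.0067,"spin":0},{"hand":0,"tx":-0.002,"ty":0,"tz":-0.0066,"spin":0},{"hand":0,"tx":0,"ty":0,"tz":0,"spin":0}]'; python3 -m creep '[{"hand":0,"tx":-0.0027,"ty":0,"tz":-0.0063,"spin":0},{"hand":0,"tx":-0.0033,"ty":0,"tz":-0.006,"spin":0},{"hand":0,"tx":-0.004,"ty":0,"tz":-0.0056,"spin":0},{"hand":0,"tx":0,"ty":0,"tz":0,"spin":0},{"hand":0,"tx":0,"ty":0,"tz":0,"spin":0}]'; python3 - <<'E'
from plant import cams
import cv2,pickle
import numpy as np
d={}
for n in("scene","top"):
    d[n]=cams.capture(n)
pickle.dump(d,open("c2.pkl","wb"))
a=d["top"]["color"][180:280,190:380,::-1];b=d["scene"]["color"][75:215,255:445,::-1]
f=lambda i:cv2.resize(i,None,fx=2.5,fy=2.5,interpolation=cv2.INTER_CUBIC)
cv2.imwrite("pics/z2.png",np.vstack([f(a),f(b)])[:600])
E
```

```text
time: 4.45
tool_pos: [530.9, 40.3, 114.6]
tcp_rot: [3.141, 0.0, 1.457]
contact_force: [-0.5, -0.7, -1.2]
grip_width: 9.2
finger_force: 30.0
time: 5.08
tool_pos: [529.7, 30.5, 132.5]
tcp_rot: [3.141, 0.001, 1.457]
contact_force: [0.3, -1.9, -1.3]
grip_width: 8.8
finger_force: 30.0
```

View pics/z2.png

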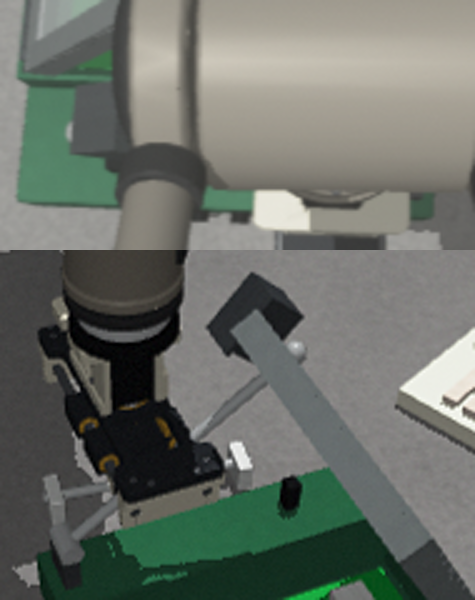

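The rod is swinging with the grip. The ball is at scene (373.8,115) and top (219,232), short of the catch.

```bash
python3 - <<'E'
from h import *
d=pickle.load(open("c2.pkl","rb"));T,S=d["top"],d["scene"]
P=np.array([524.6,-20.6,85]);y=np.radians(83.5)
for e in (32,34,36,38,40,50):
    a=np.radians(e);X=P+235*np.array([np.cos(a)*np.cos(y),np.cos(a)*np.sin(y),np.sin(a)]);print(e,proj(S,X).round(1),proj(T,X).round(1))
E
```

```text
32 [376.5 120. ] [215.8 233.4]
34 [374.8 117.7] [217.7 232.9]
36 [373.  115.5] [219.8 232.4]
38 [371.  113.4] [222.3 231.8]
40 [368.9 111.3] [224.9 231.3]
50 [356.  102.1] [242.4 229. ]
```

```bash
python3 -m creep '[{"hand":0,"tx":-0.0028,"ty":0,"tz":-0.0035,"spin":0},{"hand":0,"tx":-0.003,"ty":0,"tz":-0.0034,"spin":0},{"hand":0,"tx":0,"ty":0,"tz":0,"spin":0},{"hand":0,"tx":0,"ty":0,"tz":0,"spin":0}]'; python3 -m creep '[{"hand":0,"tx":-0.0016,"ty":0,"tz":-0.0015,"spin":0},{"hand":0,"tx":0,"ty":0,"tz":0,"spin":0},{"hand":0,"tx":0,"ty":0,"tz":0,"spin":0}]'
python3 -m creep '[{"hand":0,"tx":-0.0008,"ty":0,"tz":-0.0008,"spin":0},{"hand":0,"tx":0,"ty":0,"tz":0,"spin":0},{"hand":0,"tx":0,"ty":0,"tz":0,"spin":0}]'; python3 -m creep '[{"hand":0,"tx":-0.0008,"ty":0,"tz":-0.0008,"spin":0},{"hand":0,"tx":0,"ty":0,"tz":0,"spin":0},{"hand":0,"tx":0,"ty":0,"tz":0,"spin":0}]'; python3 - <<'E'
from plant import cams
import cv2,pickle
import numpy as np
d={}
for n in("scene","wrist"):
    d[n]=cams.capture(n)
pickle.dump(d,open("c3.pkl","wb"))
b=d["scene"]["color"][75:205,255:445,::-1]
cv2.imwrite("pics/z3.png",np.hstack([cv2.resize(b,None,fx=2.4,fy=2.4,interpolation=cv2.INTER_CUBIC),cv2.resize(d["wrist"]["color"][:,:,::-1],(340,312))[:312]]))
E
```

```text
time: 5.68
tool_pos: [529.0, 24.9, 139.0]
tcp_rot: [3.141, 0.0, 1.457]
contact_force: [3.5, 1.1, -4.3]
grip_width: 8.7
finger_force: 30.0
time: 6.05
tool_pos: [528.9, 23.5, 140.4]
tcp_rot: [3.141, -0.0, 1.458]
contact_force: [4.2, 2.6, -6.2]
grip_width: 9.2
finger_force: 30.0
time: 6.42
tool_pos: [528.8, 22.8, 141.1]
tcp_rot: [3.141, -0.0, 1.458]
contact_force: [4.0, 2.0, -6.8]
grip_width: 9.0
finger_force: 30.0
time: 6.8
tool_pos: [528.7, 22.0, 141.9]
tcp_rot: [3.141, -0.0, 1.458]
contact_force: [4.2, 2.6, -5.9]
grip_width: 9.0
finger_force: 30.0
```

View pics/z3.png

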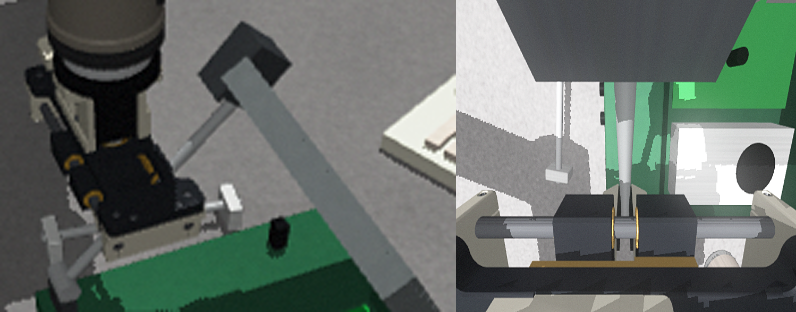

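The ball is hidden inside the catch. The visible rod runs from scene (328,144) to (353,120), which gives the elevation.

```bash
python3 - <<'E'
from h import *
import cv2
d=pickle.load(open("c3.pkl","rb"));S=d["scene"];T=pickle.load(open("c0.pkl","rb"))
P=np.array([524.6,-20.6,85]);y=np.radians(83.5)
for e in (40,42,44,46,48,50):
    a=np.radians(e);f=lambda r:proj(S,P+r*np.array([np.cos(a)*np.cos(y),np.cos(a)*np.sin(y),np.sin(a)]))
    A,B=f(90),f(200);g=lambda v:A[0]+(v-A[1])/(B-A)[1]*(B-A)[0]
    print(e,[round(g(v),1) for v in (122,130,138)],f(235).round(1))
img=S["color"].astype(int);
for v in (122,130,138):
    print(v,img[v,318:362].sum(1)//3)
# hood shift between start and now: patch registration
g0=cv2.cvtColor(T["scene"]["color"],cv2.COLOR_RGB2GRAY);g1=cv2.cvtColor(S["color"],cv2.COLOR_RGB2GRAY)
for (r0,r1,c0,c1) in [(80,125,332,385),(105,165,370,420)]:
    print(cv2.phaseCorrelate(np.float32(g0[r0:r1,c0:c1]),np.float32(g1[r0:r1,c0:c1])))
E
```

```text
40 [np.float64(357.4), np.float64(348.8), np.float64(340.2)] [368.9 111.3]
42 [np.float64(353.6), np.float64(345.4), np.float64(337.3)] [366.6 109.3]
44 [np.float64(350.0), np.float64(342.2), np.float64(334.4)] [364.2 107.3]
46 [np.float64(346.4), np.float64(339.1), np.float64(331.7)] [361.6 105.5]
48 [np.float64(343.0), np.float64(336.0), np.float64(329.1)] [358.9 103.7]
50 [np.float64(339.6), np.float64(333.0), np.float64(326.5)] [356.  102.1]
122 [133 130 130 130 131 135 135 130 131 132 130 129 130 132 135 133 132 131
 134 133 134 132 131 134 131  91  95 101 103 104 102  90  84 103 130 126
 124 130 128 129 108 106 106 109]
130 [136 132 132 133 133 134 135 135 133 137 138 137 133 133 132 132 137 123
  92  95 102 105 104  96  87 103 136 137 132 133 132 131 133 131 131 133
 130 129 129 131 129 129 129 131]
138 [ 17  13  15  39  81 129 136 133 132 132 137 150 143 132 118 103  87  82
 103 133 132 130 128 124 125 127 128 131 132 132 129 130 130 130 129 132
 131 130 132 133 130 130 131 131]
((0.5299071635664561, 0.36216105655637776), 1.0928738468468435)
((0.04581669285869694, 0.15239545067784732), 0.8574041194915771)
```

```bash
python3 -m creep '[{"hand":0,"tx":-0.0008,"ty":0.0008,"tz":-0.0008,"spin":0},{"hand":0,"tx":-0.0008,"ty":0,"tz":-0.0007,"spin":0},{"hand":0,"tx":0,"ty":0,"tz":0,"spin":0},{"hand":0,"tx":0,"ty":0,"tz":0,"spin":0}]'; for i in 1; do python3 -m creep '[{"hand":0,"tx":-0.0008,"ty":0,"tz":-0.0007,"spin":0},{"hand":0,"tx":0,"ty":0,"tz":0,"spin":0},{"hand":0,"tx":0,"ty":0,"tz":0,"spin":0}]'; done; cat > el.py <<'E'
from h import *
from plant import cams
c=cams.capture("scene");g=c["color"].astype(float).mean(2)
P=np.array([524.6,-20.6,85]);y=np.radians(83.5)
for v in (122,126,130):
    x=[u for u in range(322,356) if g[v,u]<117];m=np.mean(x)
    def u(e):
        a=np.radians(e);f=lambda r:proj(c,P+r*np.array([np.cos(a)*np.cos(y),np.cos(a)*np.sin(y),np.sin(a)]))
        A,B=f(90),f(200);return A[0]+(v-A[1])/(B-A)[1]*(B-A)[0]
    E=np.arange(40,54,.1);print(v,len(x),m,E[np.argmin([abs(u(e)-m) for e in E])].round(1))
E
python3 el.py
```

```text
time: 7.4
tool_pos: [528.6, 20.3, 143.2]
tcp_rot: [-3.14, -0.0, 1.458]
contact_force: [-0.3, 4.6, -7.3]
grip_width: 8.2
finger_force: 30.0
time: 7.78
tool_pos: [528.5, 19.4, 144.0]
tcp_rot: [-3.14, 0.0, 1.458]
contact_force: [-3.3, 5.3, -4.8]
grip_width: 8.9
finger_force: 30.0
122 9 343.0 48.0
126 8 339.5 48.0
130 5 338.0 46.7
```

```bash
python3 -m creep '[{"hand":0,"tx":-0.0008,"ty":-0.0005,"tz":-0.0007,"spin":0},{"hand":0,"tx":0,"ty":0,"tz":0,"spin":0},{"hand":0,"tx":0,"ty":0,"tz":0,"spin":0}]';python3 -m creep '[{"hand":0,"tx":-0.0005,"ty":0,"tz":-0.0004,"spin":0},{"hand":0,"tx":0,"ty":0,"tz":0,"spin":0},{"hand":0,"tx":0,"ty":0,"tz":0,"spin":0}]'; python3 el.py
```

```text
time: 8.2
tool_pos: [528.4, 18.5, 144.8]
tcp_rot: [-3.141, 0.0, 1.458]
contact_force: [-1.3, 3.1, -6.8]
grip_width: 8.7
finger_force: 30.0
time: 8.57
tool_pos: [528.3, 18.1, 145.1]
tcp_rot: [-3.141, 0.0, 1.458]
contact_force: [-0.9, 3.2, -6.6]
grip_width: 9.0
finger_force: 30.0
122 8 340.5 49.5
126 5 339.0 48.3
130 5 334.4 49.1
```

```bash
python3 -m creep '[{"hand":0,"tx":-0.0004,"ty":0,"tz":-0.0003,"spin":0},{"hand":0,"tx":0,"ty":0,"tz":0,"spin":0},{"hand":0,"tx":0,"ty":0,"tz":0,"spin":0}]';python3 -m creep '[{"hand":0,"tx":-0.0004,"ty":0,"tz":-0.0003,"spin":0},{"hand":0,"tx":0,"ty":0,"tz":0,"spin":0},{"hand":0,"tx":0,"ty":0,"tz":0,"spin":0}]'; python3 el.py; python3 - <<'E'
from plant import cams
import cv2,pickle
import numpy as np
d={n:cams.capture(n) for n in("scene","wrist")}
pickle.dump(d,open("c4.pkl","wb"))
b=d["scene"]["color"][75:205,255:445,::-1]
cv2.imwrite("pics/z4.png",np.hstack([cv2.resize(b,None,fx=2.4,fy=2.4,interpolation=cv2.INTER_CUBIC),cv2.resize(d["wrist"]["color"][:,:,::-1],(340,312))]))
E
```

```text
time: 9.0
tool_pos: [528.3, 17.7, 145.4]
tcp_rot: [-3.141, 0.0, 1.458]
contact_force: [-1.9, 3.7, -8.3]
grip_width: 8.9
finger_force: 30.0
time: 9.38
tool_pos: [528.2, 17.3, 145.8]
tcp_rot: [-3.141, 0.0, 1.458]
contact_force: [-1.3, 2.7, -6.8]
grip_width: 8.6
finger_force: 30.0
122 5 341.0 49.2
126 4 337.5 49.3
130 4 334.5 49.0
```

View pics/z4.png

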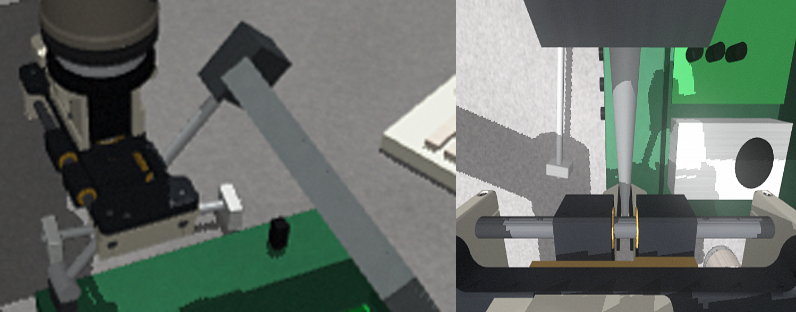

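```bash
cat > el2.py <<'E'
from h import *
from plant import cams
import sys
c0=pickle.load(open("c0.pkl","rb"))["scene"];c=cams.capture("scene") if len(sys.argv)<2 else pickle.load(open(sys.argv[1],"rb"))["scene"]
D=np.abs(c["color"].astype(int)-c0["color"].astype(int)).max(2)
P=np.array([524.6,-20.6,85]);y=np.radians(83.5)
def line(e,off):
    a=np.radians(e);return lambda r:proj(c,P+off+r*np.array([np.cos(a)*np.cos(y),np.cos(a)*np.sin(y),np.sin(a)]))
for v in range(116,144,2):
    x=np.where(D[v,318:362]>14)[0]+318
    x=x[x>=318]
    if len(x)==0: continue
    m=(x.min()+x.max())/2
    es=np.arange(38,58,.1);res=[]
    for e in es:
        f=line(e,np.zeros(3));A,B=f(90),f(210);res.append(abs(A[0]+(v-A[1])/(B-A)[1]*(B-A)[0]-m))
    print(v,x.min(),x.max(),es[np.argmin(res)].round(1))
E
for f in c2 c3 c4; do echo $f; python3 el2.py $f.pkl; done
```

```text
c2
116 318 353 55.1
118 318 354 54.0
120 318 355 52.8
122 318 357 51.3
124 318 321 57.9
126 318 358 48.9
128 318 361 46.9
130 318 359 46.4
132 318 358 45.5
134 318 355 45.2
136 318 352 45.0
138 318 349 44.7
140 318 347 44.0
142 318 344 43.7
c3
116 344 353 47.8
118 347 354 45.8
120 345 355 45.0
122 343 357 44.0
124 342 359 42.6
126 340 360 41.7
128 338 361 40.8
130 336 343 45.7
132 334 341 45.8
134 318 339 50.9
136 318 337 50.5
138 318 336 49.6
140 318 334 49.0
142 318 332 48.5
c4
116 341 353 48.7
118 339 354 48.0
120 338 355 47.0
122 337 357 45.7
124 337 359 44.0
126 337 339 48.9
128 332 361 42.6
130 333 336 49.0
132 329 334 49.9
134 318 332 53.5
136 318 332 52.4
138 318 329 52.3
140 318 328 51.5
142 318 326 51.0
```

```bash
python3 -m creep '[{"hand":0,"tx":-0.0004,"ty":0,"tz":-0.0003,"spin":0},{"hand":0,"tx":0,"ty":0,"tz":0,"spin":0},{"hand":0,"tx":0,"ty":0,"tz":0,"spin":0}]';python3 -m creep '[{"hand":0,"tx":-0.0004,"ty":0,"tz":-0.0003,"spin":0},{"hand":0,"tx":0,"ty":0,"tz":0,"spin":0},{"hand":0,"tx":0,"ty":0,"tz":0,"spin":0}]'; python3 - <<'E'
from plant import cams
import cv2,pickle
import numpy as np
d={n:cams.capture(n) for n in("scene","top","wrist")}
pickle.dump(d,open("c5.pkl","wb"))
b=d["scene"]["color"][78:158,300:400,::-1];a=d["scene"]["color"]
c0=pickle.load(open("c0.pkl","rb"))["scene"]["color"][78:158,300:400,::-1]
cv2.imwrite("pics/z5.png",cv2.resize(np.hstack([b,c0]),None,fx=4,fy=4,interpolation=cv2.INTER_CUBIC))
E
```

```text
time: 9.9
tool_pos: [528.2, 16.9, 146.1]
tcp_rot: [-3.141, 0.0, 1.458]
contact_force: [-2.7, 3.4, -6.9]
grip_width: 8.6
finger_force: 30.0
time: 10.28
tool_pos: [528.2, 16.8, 146.2]
tcp_rot: [-3.141, -0.0, 1.458]
contact_force: [-1.5, 4.9, -9.3]
grip_width: 8.7
finger_force: 30.0
```

View pics/z5.png

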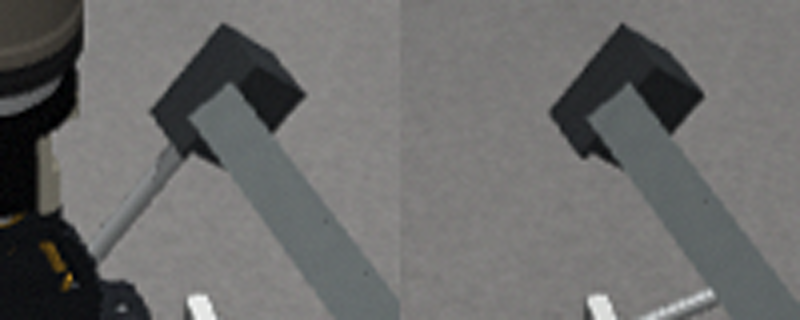

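The hood hasn't moved from the start (right half). The last step moved less than commanded and the force began to rise, so contact seems to be starting. One more small step to confirm.

```bash
python3 -m creep '[{"hand":0,"tx":-0.0004,"ty":0,"tz":-0.0003,"spin":0},{"hand":0,"tx":0,"ty":0,"tz":0,"spin":0},{"hand":0,"tx":0,"ty":0,"tz":0,"spin":0}]'; python3 -m creep '[{"hand":0,"tx":-0.0003,"ty":0,"tz":-0.0003,"spin":0},{"hand":0,"tx":0,"ty":0,"tz":0,"spin":0},{"hand":0,"tx":0,"ty":0,"tz":0,"spin":0}]'; python3 el2.py | tail -6
```

```text
time: 10.8
tool_pos: [528.2, 16.8, 146.2]
tcp_rot: [-3.141, -0.001, 1.458]
contact_force: [-0.3, 6.9, -10.8]
grip_width: 8.8
finger_force: 30.0
time: 11.18
tool_pos: [528.1, 16.7, 146.2]
tcp_rot: [-3.141, -0.001, 1.458]
contact_force: [0.2, 6.9, -13.2]
grip_width: 9.1
finger_force: 30.0
132 328 334 50.3
134 318 332 53.5
136 318 330 53.1
138 318 328 52.7
140 318 327 51.9
142 318 325 51.4
```

The TCP has stopped, force is rising and the rod is at about 51°, so the ball is on the back plate. I'll ease the load, open and withdraw.

```bash
python3 -m creep '[{"hand":0,"tx":0.0005,"ty":0,"tz":0.0005,"spin":0},{"hand":0,"tx":0,"ty":0,"tz":0,"spin":0},{"hand":0.4,"tx":0,"ty":0,"tz":0,"spin":0},{"hand":0.4,"tx":0,"ty":0,"tz":0,"spin":0},{"hand":0.4,"tx":0,"ty":0,"tz":0,"spin":0}]'; python3 -m creep '[{"hand":0.4,"tx":0,"ty":0,"tz":0,"spin":0},{"hand":0.4,"tx":-0.005,"ty":0,"tz":-0.02,"spin":0},{"hand":0.4,"tx":-0.02,"ty":0,"tz":-0.03,"spin":0},{"hand":0.4,"tx":-0.03,"ty":0,"tz":-0.05,"spin":0},{"hand":0.4,"tx":-0.05,"ty":0,"tz":-0.03,"spin":0}]'; python3 -m creep '[{"hand":0.4,"tx":-0.06,"ty":0,"tz":0,"spin":0},{"hand":0.4,"tx":-0.06,"ty":0,"tz":0,"spin":0},{"hand":0.4,"tx":-0.06,"ty":0,"tz":0,"spin":0},{"hand":0.4,"tx":0,"ty":0,"tz":0,"spin":0},{"hand":0.4,"tx":0,"ty":0,"tz":0,"spin":0}]'; python3 - <<'E'
from plant import cams
import cv2,pickle
import numpy as np
d={n:cams.capture(n) for n in("scene","top")}
pickle.dump(d,open("c6.pkl","wb"))
b=d["scene"]["color"][75:215,255:435,::-1];a=d["top"]["color"][180:280,190:370,::-1]
cv2.imwrite("pics/z6.png",cv2.resize(np.vstack([b,a]),None,fx=2.4,fy=2.4,interpolation=cv2.INTER_CUBIC))
E
```

```text
time: 11.85
tool_pos: [529.1, 15.8, 147.4]
tcp_rot: [3.139, 0.001, 1.457]
contact_force: [-0.4, 0.1, 0.3]
grip_width: 33.6
finger_force: 0.0
time: 12.48
tool_pos: [516.9, -88.3, 279.2]
tcp_rot: [3.138, 0.001, 1.46]
contact_force: [1.3, -0.4, -0.7]
grip_width: 36.4
finger_force: 0.0
time: 13.1
tool_pos: [495.9, -266.7, 276.4]
tcp_rot: [-3.141, -0.0, 1.457]
contact_force: [-0.7, -0.7, 0.1]
grip_width: 36.8
finger_force: 0.0
```

View pics/z6.png

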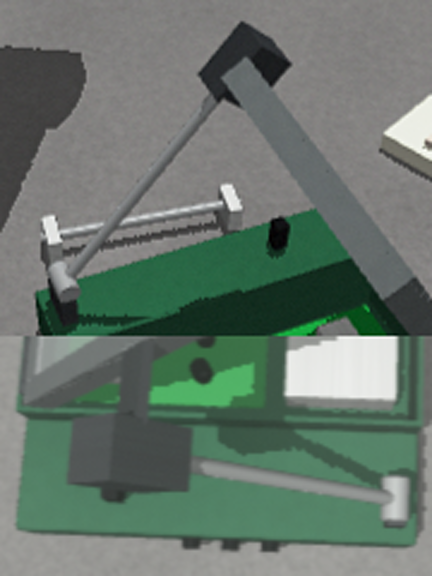

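The rod stands into the catch (scene, about (345,115)) and the gripper is clear. I'll check the rod angle and hood once more before handing in.

```bash
python3 el2.py c6.pkl | tail -6; python3 - <<'E'
import pickle,cv2,numpy as np
a=pickle.load(open("c0.pkl","rb"));b=pickle.load(open("c6.pkl","rb"))
for n,(r0,r1,c0,c1) in dict(scene=(80,108,335,385),top=(10,200,200,300)).items():
    g=lambda d:cv2.cvtColor(d[n]["color"],cv2.COLOR_RGB2GRAY)
    t=g(a)[r0:r1,c0:c1];m=cv2.matchTemplate(g(b)[r0-5:r1+5,c0-5:c1+5],t,cv2.TM_CCOEFF_NORMED);print(n,cv2.minMaxLoc(m)[1::2],(g(a)[r0:r1,c0:c1]!=0).size, np.abs(g(a)[r0:r1,c0:c1].astype(int)-g(b)[r0:r1,c0:c1]).mean())
E
```

```text
132 331 334 49.2
134 325 332 50.9
136 328 330 49.3
138 326 328 49.6
140 324 327 49.4
142 322 326 49.3
scene (0.9914957284927368, (5, 5)) 1400 6.242142857142857
top (0.9953784942626953, (5, 5)) 19000 3.1641052631578948
```

```bash
python3 -c "
from plant import close_job;print(close_job())"
```

```text
the job is handed in; nothing more can be done
None
```

I swung the prop rod up until its ball stopped against the socket's back plate at about 50° and let go; the rod and hood then stayed put, the gripper was clear, and I handed the job in at about 13 s (no verdict was returned).

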